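Lock the bearing carriage and snap the coupler onto its tilted grease nipple

ROBOT

A 7-joint arm with a two-finger parallel gripper is mounted at the origin on the work surface. World frame = base frame: x ahead of the robot, y to its left, z up, the work surface at z = 0. Lengths are in m, angles in rad, forces in N, time in s.
With the tool pointing down it reaches from about 0.4 to 0.85 m from the base axis. Payload 4.5 kg.
Tool frame: the origin (TCP) lies where the fingers leave the gripper's body, on its centre line; the fingertips stand 64 mm ahead of it and the grasp point (between the pads) lies 45 mm ahead of it; z points along the fingers, y is the line along which they close (so a half turn about z gives the same grasp; the last joint's range is limited). The gripper opens to 88 mm and grips with 3 to 60 N. Pads are 18 mm wide; open, the fingers measure 123 mm over their backs; the gripper's body (75 mm by 187 mm) begins 45 mm behind the grasp point.
Start: joints at [1.349, 0.689, -0.195, 1.565, 0.157, 0.902, -0.215], TCP at [0.158, -0.605, 0.303] pointing down, gripper open.
Joint ranges: [-3.01, 3.01], [-0.46, 2.08], [-1.47, 1.51], [0.13, 2.56], [-1, 4.14], [0.04, 2.09], [-2.66, 2.66]. Speed limits (rad/s): [2.57, 2.57, 3.14, 3.14, 3.14, 3.14, 3.14].

INTERFACE

Orientations are given as a unit quaternion [x, y, z, w].
In Python, from plant import r gives the robot as it stands.
- The arm moves only by the tool play_rows, never from a script. Its arguments are lists of equal length, an entry for each row: "translation": the shift along the tool's x, y, z in m, a list of three; "delta_rot": the turn, a rotation vector about the tool's x, y, z in degrees, a list of three; "grip": the opening, from -1 (shut) to 1 (fully open). In form: {"translation": [[x, y, z], ...], "delta_rot": [[rx, ry, rz], ...], "grip": [grip, ...]}. A call has 1 to 20 rows; each row shifts and turns the commanded pose from where the row before left it, along the tool's axes as they then stand; what a row does not reach is not made up. A row lasts 1/8 s, in which the tool goes at most 62.5 mm and 10.7 degrees, less where a joint would pass 70% of its speed; a pose out of reach is approached as far as the arm can. A call with a gripper value outside its range is refused whole. The fingers move at their own pace and stop on an object; "squeeze" is the grip in N (left out, the last holds). Time passes only in rows, so rows that do not move let the fingers close. It gives the time, the measured TCP pose, the force, the opening and the grip force at its end, in the units of the state.
- r.get_state(): the state, without advancing time (a new reading comes with each control period).
- r.snapshot(name): name is "scene" or "top"; returns the picture (384x512x3 uint8, blue, green, red); there is no depth.
- r.get_calibration(name): a dict with "intrinsics" (3x3 intrinsics, pixels), "eye" and "rotation" of the camera in the world. Camera axes: x right, y up, looking along -z (the intrinsics and any distortion apply to the point x, -y, -z); pixel columns grow to the right and rows downward; lengths in m; the calibration is good to about 2 mm. A picture is of the moment at which its call begins. get_calibration takes no time and is no camera call.
- r.finish_job(): hands the job in; it is judged then, once.
Trained networks look in the newest picture that a camera, given by its name, has taken for a name from the list of things; names that differ only in an ending like _2 or _b are one class to them, and where a whole thing is asked for, a point or a joint stands for the part that bears it (a point fixed in the world has none). Each returns a list of dicts, best first, with "confidence" (0 to 1); they miss things now and then, are a little off and sometimes report something else, mostly with a low value. They report only what shows in the picture. A call takes as long as a camera call. They do not tell look-alikes from the thing itself.
- r.look_for(camera, target): "point" ([x, y, z] in m, in world coordinates, good to about 4 mm: the middle of the surface that is visible of it).
- r.silhouettes(camera, target): "pixels" (384x512 bool, what is visible of it).
The state is a dict: "clock": time; "q": joint angles; "qd": joint speeds; "joint_torque": joint torques, N m; "tool_pos": TCP position; "eef_rot": TCP orientation; "contact_force": force on the tool from outside, world axes, zero at the start; "moment": the same for the moment, N m; "opening": opening from 0.0 (shut) to 1.0 (fully open); "finger_force": force on a finger pad.
Only numpy, scipy, OpenCV 4.12 (cv2) and the standard library are available. Lean on these libraries where they do the work, as an engineer would, in place of code of your own. Each camera call takes 0.05 s, during which the arm holds its last target. There are 200 camera calls.

TASK

Push the blue bearing carriage home against the jig's end stop and swing the red-knobbed latch over and down behind it to lock it. Then pick up the push coupler and press it squarely onto the tilted grease nipple until the brass collar snaps fully down; finish still gripping the coupler and holding the collar down against its spring. Leave the other things on the bench where they are.

Things in the scene. Friction and masses are not known exactly. Their poses are not given: they have to be found in the camera images.
- jig: Green steel greasing jig, fixed on the bench. Base plate 140 mm (x) by 240 mm (y), 14 mm thick; origin: centre of its underside; z up. Two rails (top 20 mm up) run along y. A green end stop (90 mm in x, y from 67 to 87 mm, top 59 mm up) stands at the +y end. Two ears (top 46 mm up) at x = -60 mm, y = -29 and -1 mm carry the latch.
- carriage (a joint): Slide of the blue bearing carriage along the jig's +y, in m. A block 70 x 70 mm, from 20 to 56 mm above the bench, centred at jig x = 0, y = -25 mm + this value. 0 = fully back, 0.055 = home against the end stop. 2.5 N of friction: it stays where left, but pressing on the leaning nipple nudges it back; the latch, when down, blocks it after 3 mm.
- latch (a joint): Hinge of the flip-over latch, rad: steel bar 14 mm wide (along y), 8 mm thick, 104 mm from hinge to knob end. Hinge line along the jig's y through jig (-60, -15, 36) mm. 0 = leaning 30 degrees from upright to the jig's -x; upright at 0.52; 2.09 = lying level in +x, across the rails, 3 mm behind the home carriage's -y face. Light friction 0.03 N m: pushed 30 degrees past upright it falls shut.
- latch_knob (a point): Middle of the latch's red knob (22 mm across), 94 mm from the hinge line.
- nipple (a point): Steel grease nipple on a blue boss on the carriage. Origin: its foot, on its axis, 67 mm above the bench, at carriage x = 0, y = -8 mm. z is its axis, leaning 25 degrees from vertical towards the jig's -x and +y. Along z: stem 18 mm across to 37 mm, cone to 10 mm across at the tip, 44 mm. Brass collar 34 mm across around it, upper face at 24 mm free, 14 mm fully pressed.
- nipple_tip (a point): Tip of the nipple, on its axis, 44 mm from its foot; same axes as the nipple.
- collar (a joint): Travel of the sprung brass collar down the nipple, m: 0 = free, 0.010 = fully down. The spring pushes back with 5 N at first; a catch raises this to about 10 N at 2 to 4 mm, then gives way with a snap (down to about 3 N at 7 mm); at the bottom the spring pushes back with about 10 N. It springs back up if let go.
- collar_face (a point): Centre of the brass collar's upper face, on the nipple's axis; axes as the nipple.
- coupler: Push coupler, loose, standing on the bench mouth down; 0.25 kg, round about z. Origin: centre of its mouth, z towards its other end. Along z: steel skirt 40 mm across to 40 mm, black grip 30 mm across from 40 to 79 mm, red cap 27 mm across to 85 mm. A bore in the mouth, 21 mm across and 34 mm deep, goes over the nipple until the flat rim sits on the brass collar.
- grease_tin: Yellow grease tin, 80 mm across, 75 mm tall, standing; bystander. Origin: centre of its underside.
- flap_disc: Blue flap grinding disc, 114 mm across, 9 mm thick, lying flat; bystander. Origin: centre of its underside.
- screwdriver: Screwdriver with red handle, lying along its x axis, about 200 mm long; bystander.
- grinder: Angle grinder, black body with red tail and aluminium head, 310 mm long, 116 mm wide at its disc, 75 mm high, lying along its x axis; bystander. Origin: under its middle.
- flask: Dark steel flask, 72 mm across, 220 mm tall, standing; bystander. Origin: centre of its underside.
- wrench: Steel wrench lying flat, about 180 mm long; bystander.
- bearing: Spare steel bearing ring, 52 mm across, 16 mm high, lying flat; bystander. Origin: centre of its underside.
- cup: Terracotta cup, 72 mm across, 85 mm tall, standing; bystander. Origin: centre of its underside.
There are look-alikes about, which are no part of the job. Leave any brown or green look-alike of the coupler alone.

How it is judged:
On the way, in this order (a step that is already met when the one before it is completed fails the run):
1. the carriage is pushed home (at least 49 mm along its slide) (value of joint carriage above 0.049 m), for 0.2 s.
2. the latch lies down behind the home carriage (value of joint carriage above 0.049 m and value of joint latch above 1.95 rad), for 0.2 s.
3. the coupler is picked up in the fingers, more than 50 mm above the bench (all of step 2 and height (world z) of coupler above 0.05 m and contact force between the fingers and coupler above 3 N), for 0.2 s.
4. the coupler sits squarely on the nipple and has snapped the collar down (all of step 2 and value of joint collar above 0.008 m and angle between the z axis of coupler and the z axis of nipple, either way round below 0.12 rad and x of coupler in the frame of nipple between -0.004 and 0.004 m and y of coupler in the frame of nipple between -0.004 and 0.004 m and z of coupler in the frame of nipple below 0.018 m and contact force between coupler and collar above 3 N and contact force between the fingers and coupler above 3 N), for 0.3 s.
At the end, for the whole second after the job is handed in: Fingers grip the coupler (over 3 N); it sits on the nipple, within 4 mm and 0.12 rad of its axis, mouth under 18 mm from the foot, pressing the collar (over 3 N) at least 8 of 10 mm down; carriage at least 49 mm along, latch past 1.95 rad (all of step 4); the arm keeps its last pose, push and grip.
It fails at once if any bystander (grease tin, flap disc, screwdriver, grinder, flask, wrench, bearing, cup) is shifted more than 30 mm (distance of any of grease_tin, flap_disc, screwdriver, grinder, flask, wrench, bearing, cup from where it was at the start of the episode above 0.03 m).
It also fails if it takes over 53 s, if anything falls off the work surface, if the arm or the gripper's body presses on something with over 40 N, if the wrist force passes 120 N, or if a joint passes its speed limit or range.

## Working session

There is one attempt and no reset: what is moved stays moved. The work goes in short steps, Python scripts to look and compute and a tool call to move; the robot and the scene stay as the last step left them, time stands still between calls to the robot, and variables do not carry over. Pictures are saved under pics/ and viewed, at most 10 in all, crops included, and the job is handed in when it is done.

Besides the shell and the picture viewer there is one more tool, called after "Emit:" in YAML: its name, and indented under it one key for each argument. play_rows: Moves the arm, as the interface text tells. Its arguments: {"type":"object","properties":{"translation":{"type":"array","items":{"type":"array","items":{"type":"number"}}},"delta_rot":{"type":"array","items":{"type":"array","items":{"type":"number"}}},"grip":{"type":"array","items":{"type":"number"}},"squeeze":{"type":"number"}},"required":["translation","delta_rot","grip"]}

```bash
mkdir -p pics; ls; python3 - <<'E'
from plant import r
import cv2,numpy as np
for c in ["scene","top"]:
    im=r.snapshot(c); cv2.imwrite(f"pics/{c}0.png",im)
    k=r.get_calibration(c); print(c,np.round(k["intrinsics"],1).tolist(),np.round(k["eye"],3),np.round(k["rotation"],3).tolist(),[x for x in k])
    for t in ["jig","carriage","latch_knob","nipple_tip","collar_face","coupler"]:
        print(t,[(np.round(d["point"],3).tolist(),round(d["confidence"],2)) for d in r.look_for(c,t)][:4])
print(r.get_state())
E
```

```text
pics
scene [[386.5, 0.0, 252.5], [0.0, 386.5, 189.4], [0.0, 0.0, 1.0]] [ 1.024 -0.587  0.859] [0.363, 0.113, 0.297, 0.876] ['intrinsics', 'eye', 'rotation']
jig [([0.599, 0.012, 0.017], 0.86)]
carriage [([0.606, 0.018, 0.056], 0.63)]
latch_knob [([0.512, 0.016, 0.09], 0.45)]
nipple_tip [([0.603, 0.018, 0.056], 0.95), ([0.477, -0.278, 0.043], 0.71), ([0.677, -0.219, 0.011], 0.59)]
collar_face [([0.596, 0.026, 0.091], 0.48)]
coupler [([0.47, -0.197, 0.043], 0.86), ([0.476, -0.278, 0.045], 0.83), ([0.561, -0.201, 0.045], 0.7), ([0.578, -0.305, 0.048], 0.55)]
top [[364.1, 0.0, 257.8], [0.0, 364.1, 188.8], [0.0, 0.0, 1.0]] [0.405 0.023 1.259] [0.049, -0.056, -0.697, 0.713] ['intrinsics', 'eye', 'rotation']
jig [([0.588, 0.053, 0.016], 0.89), ([0.585, 0.038, 0.057], 0.47)]
carriage [([0.585, 0.04, 0.055], 0.6)]
latch_knob [([0.507, 0.025, 0.129], 0.56)]
nipple_tip [([0.586, 0.033, 0.053], 0.91)]
collar_face []
coupler [([0.549, -0.186, 0.07], 0.71), ([0.465, -0.268, 0.064], 0.54), ([0.559, -0.284, 0.062], 0.43)]
{'clock': 0.7, 'q': array([ 1.34878735,  0.68909776, -0.19458924,  1.56529604,  0.15733016,
        0.90248645, -0.21511254]), 'qd': array([ 0.00068729,  0.00054298,  0.00128426, -0.00141604,  0.00046639,
       -0.00082666,  0.00047982]), 'joint_torque': array([-7.42799948e-04, -5.27368641e+01, -1.26698021e+00, -1.53719723e+01,
       -5.18832158e-02, -8.59767169e-04,  1.14268369e-05]), 'tool_pos': array([ 0.15816252, -0.60468233,  0.3027449 ]), 'eef_rot': array([ 9.91830107e-01,  1.27565810e-01, -1.11446847e-06,  5.04744210e-05]), 'contact_force': array([-0.28062823, -0.67311943,  0.1689662 ]), 'moment': array([-0.01451773, -0.00736804, -0.02216899]), 'finger_force': 0.0, 'opening': 1.0055026232029702}
```

```bash
python3 - <<'E'
import cv2
for c in ["scene","top"]:
    cv2.imwrite(f"pics/{c}0b.png",cv2.resize(cv2.imread(f"pics/{c}0.png"),(768,576),interpolation=cv2.INTER_CUBIC))
E
```

```text
(no output)
```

View pics/scene0b.png

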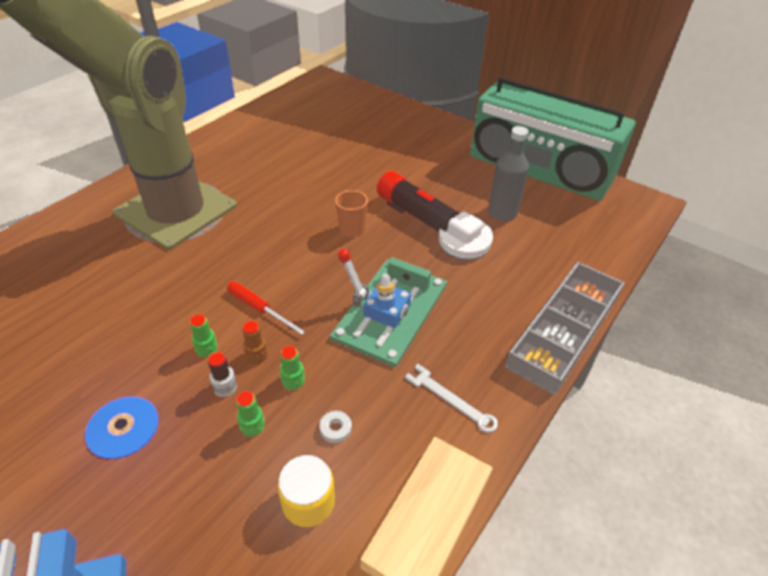

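View pics/top0b.png

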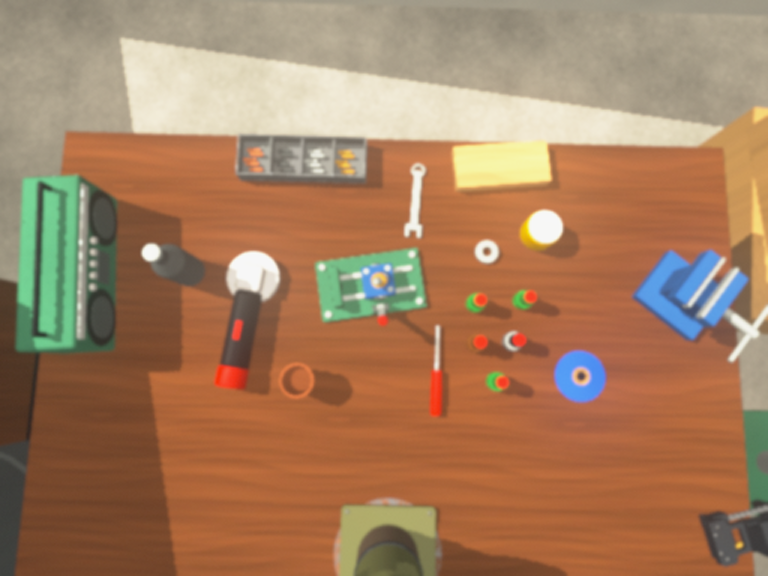

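```bash
cat > h.py <<'E'
import cv2,numpy as np
from scipy.spatial.transform import Rotation as R
from scipy.optimize import minimize
def cam(r,c):
    k=r.get_calibration(c); return np.array(k["intrinsics"]),np.array(k["eye"]),R.from_quat(k["rotation"])
def proj(C,P):
    K,e,Q=C; p=Q.inv().apply(np.atleast_2d(P)-e)*[1,-1,-1]; u=p@K.T; return u[:,:2]/u[:,2:]
def ray_z(C,uv,z):
    K,e,Q=C; d=Q.apply(np.linalg.solve(K,[uv[0],uv[1],1])*[1,-1,-1]); return e+d*(z-e[2])/d[2]
def jigT(p,P): # jig -> world
    return R.from_euler('z',p[2]).apply(np.atleast_2d(P))+[p[0],p[1],0]
E
cat > m.py <<'E'
from plant import r
from h import *
im={c:cv2.imread(f"pics/{c}0.png") for c in("scene","top")}; C={c:cam(r,c) for c in im}
box=lambda x0,x1,y0,y1,z0,z1:[[x,y,z] for x in(x0,x1) for y in(y0,y1) for z in(z0,z1)]
hullP=np.array(box(-.07,.07,-.12,.12,0,.014)+box(-.045,.045,.067,.087,.014,.059))
roi={"scene":(215,165,305,245),"top":(200,160,292,220)}
M={}
for c in im:
    h=cv2.cvtColor(im[c],cv2.COLOR_BGR2HSV); m=cv2.inRange(h,(55,70,40),(95,255,255))
    z=np.zeros_like(m); x0,y0,x1,y1=roi[c]; z[y0:y1,x0:x1]=m[y0:y1,x0:x1]
    z=cv2.morphologyEx(z,cv2.MORPH_OPEN,np.ones((2,2)))
    hl=cv2.convexHull(np.argwhere(z)[:,::-1].astype(np.int32)); M[c]=hl.reshape(-1,2).astype(np.float32)
def cost(p,cs):
    s=0
    for c in cs:
        a=cv2.convexHull(proj(C[c],jigT(p,hullP)).astype(np.float32)); b=cv2.convexHull(M[c])
        i,_=cv2.intersectConvexConvex(a,b); s-=i/(cv2.contourArea(a)+cv2.contourArea(b)-i)
    return s
for cs in(["scene"],["top"],["scene","top"]):
    best=min((minimize(cost,[.595,.03,y],args=(cs,),method="Nelder-Mead",options=dict(initial_simplex=[[.595,.03,y],[.61,.03,y],[.595,.045,y],[.595,.03,y+.1]],xatol=1e-5,fatol=1e-6)) for y in(-.1,.1)),key=lambda o:o.fun)
    print(cs,np.round(best.x,4),best.fun/len(cs))
jp=best.x; np.save("jp.npy",jp)
# red cap of the silver coupler
for c,(u,v) in {"scene":(145,239),"top":(346,227)}.items():
    h=cv2.cvtColor(im[c],cv2.COLOR_BGR2HSV); m=cv2.inRange(h,(0,150,90),(8,255,255))|cv2.inRange(h,(172,150,90),(180,255,255))
    n,l,st,ce=cv2.connectedComponentsWithStats(m); k=[i for i in range(1,n) if np.hypot(*(ce[i]-[u,v]))<12]
    for i in k: print(c,ce[i],st[i],ray_z(C[c],ce[i],.08),ray_z(C[c],ce[i],.085))
    n2=[(np.round(ce[i]),st[i,4],np.round(ray_z(C[c],ce[i],.085)[:2],3)) for i in range(1,n) if st[i,4]>12]; print(n2)
# composite
def crop(c,x0,y0,w,hh,s):
    return cv2.resize(im[c][y0:y0+hh,x0:x0+w],(w*s,hh*s),interpolation=cv2.INTER_CUBIC)
cv2.imwrite("pics/comp.png",np.vstack([np.hstack([crop("scene",215,155,80,60,5),crop("top",205,160,80,60,5)]),np.hstack([crop("scene",120,205,80,60,5),crop("top",300,185,80,75,5)[:300]])]))
E
python3 m.py
```

```text
['scene'] [0.5883 0.0586 0.168 ] -0.9024577296164626
['top'] [0.5879 0.0459 0.1706] -0.9036316612251304
['scene', 'top'] [0.5892 0.051  0.1694] -0.8864525086153855
scene [144.20618557 239.16494845] [138 234  13  11  97] [ 0.4642189 -0.2709912  0.08     ] [ 0.46781165 -0.27301824  0.085     ]
[(array([259., 122.]), np.int32(247), array([0.399, 0.299])), (array([283., 130.]), np.int32(57), array([0.487, 0.317])), (array([229., 170.]), np.int32(68), array([0.47 , 0.054])), (array([164., 197.]), np.int32(280), array([ 0.402, -0.142])), (array([131., 213.]), np.int32(64), array([ 0.374, -0.235])), (array([167., 218.]), np.int32(84), array([ 0.461, -0.19 ])), (array([192., 234.]), np.int32(72), array([ 0.55 , -0.189])), (array([144., 239.]), np.int32(97), array([ 0.468, -0.273])), (array([163., 265.]), np.int32(92), array([ 0.559, -0.297]))]
top [346.47619048 226.23809524] [341 221  11  11  84] [ 0.46553032 -0.27600588  0.08      ] [ 0.46527152 -0.27473866  0.085     ]
[(array([354., 197.]), np.int32(54), array([ 0.56 , -0.302])), (array([321., 199.]), np.int32(43), array([ 0.551, -0.193])), (array([255., 214.]), np.int32(49), array([0.499, 0.022])), (array([158., 220.]), np.int32(77), array([0.473, 0.331])), (array([346., 226.]), np.int32(84), array([ 0.465, -0.275])), (array([320., 228.]), np.int32(84), array([ 0.459, -0.191])), (array([154., 251.]), np.int32(349), array([0.373, 0.338])), (array([291., 262.]), np.int32(292), array([ 0.348, -0.096])), (array([336., 254.]), np.int32(53), array([ 0.375, -0.24 ]))]
```

View pics/comp.png

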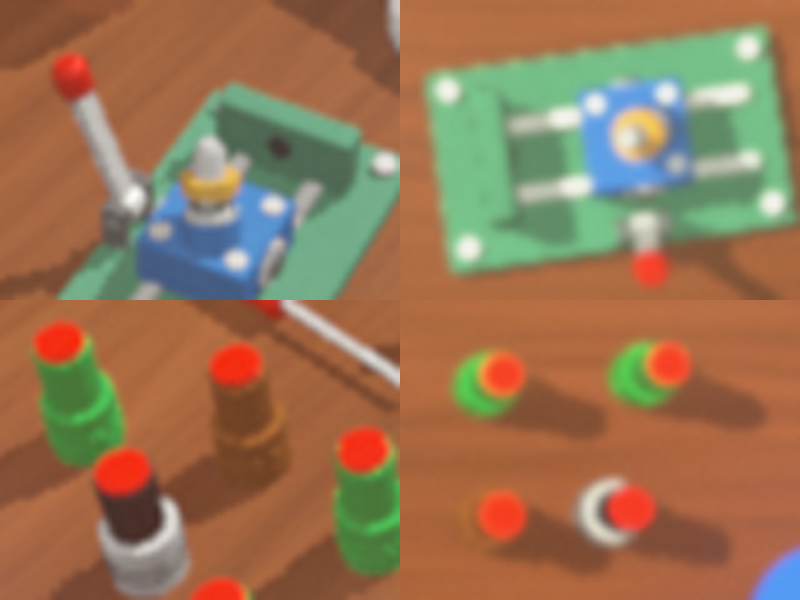

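```bash
cat > m2.py <<'E'
from plant import r
from h import *
from scipy.optimize import least_squares
C={c:cam(r,c) for c in("scene","top")}
T=lambda u,v:(205+u/5-.4,160+v/5-.4); S=lambda u,v:(215+u/5-.4,155+v/5-.4)
cor=[(.07,.12),(.07,-.12),(-.07,-.12),(-.07,.12)]
uvT=np.array([T(*p) for p in[(425,72),(768,25),(797,225),(450,273)]])
bT=np.array([T(*p) for p in[(447,90),(748,47),(772,203),(469,248)]])-[80,0]
uvT-= [80,0]
w=np.array([ray_z(C["top"],p,.014) for p in uvT]); b=np.array([ray_z(C["top"],p,.016) for p in bT])
for q in(w,b):
    print(np.round(q.mean(0),4),"len",[round(np.linalg.norm(q[i]-q[(i+1)%4]),4) for i in range(4)],"yaw",[np.round(np.arctan2(*(d:=q[i]-q[j])[:2][::-1])-np.pi/2,4) for i,j in((0,1),(3,2))],[np.round(np.arctan2(*(q[i]-q[j])[:2][::-1]),4) for i,j in((0,3),(1,2))])
# end stop top front/back corners in scene: back-left (235,85), back-right(360,130)
for p,z in(((235,85),.059),((358,130),.059)): print("stop",ray_z(C["scene"],S(*p),z))
print("bolt scene",ray_z(C["scene"],S(384,162),.016), "top", b[0])
f=lambda P:np.r_[(proj(C["top"],P)-(np.array(T(632,137))-[80,0])).ravel(),(proj(C["scene"],P)-S(209,140)).ravel()]
o=least_squares(f,[.59,.04,.1]);print("tip",o.x,o.fun)
f=lambda P:np.r_[(proj(C["top"],P)-(np.array(T(651,268))-[80,0])).ravel(),(proj(C["scene"],P)-S(73,76)).ravel()]
o=least_squares(f,[.59,.04,.1]);print("knob",o.x,o.fun)
E
python3 m2.py
```

```text
[0.5886 0.0512 0.014 ] len [np.float64(0.2411), np.float64(0.1416), np.float64(0.24), np.float64(0.1411)] yaw [np.float64(0.1635), np.float64(0.1612)] [np.float64(0.1631), np.float64(0.1554)]
[0.5893 0.0519 0.016 ] len [np.float64(0.211), np.float64(0.1104), np.float64(0.2099), np.float64(0.111)] yaw [np.float64(0.169), np.float64(0.1717)] [np.float64(0.1758), np.float64(0.1657)]
stop [0.53557101 0.1295641  0.059     ]
stop [0.61651521 0.14302295 0.059     ]
bolt scene [0.62304066 0.16845983 0.016     ] top [0.62612504 0.16530031 0.016     ]
tip [0.5824207  0.03622261 0.11212018] [-0.26132791 -0.30636109 -0.34573365  0.04765114]
knob [0.4978937  0.02183324 0.12255689] [-0.16376002 -0.17850949 -0.21647357  0.0247181 ]
```

The wanted coupler is the one with a silver skirt, black grip and red cap, at scene px (144,239) / top px (346,226), which puts it at about (0.467, -0.274). The look-alikes are the green ones at scene (131,213), (192,234) and (163,265), and the brown one at (167,218). The jig is at about (0.589, 0.0515) with yaw 0.168. Its corners give 240 x 141 mm, which matches the given sizes. I'm moving now.

Emit:
play_rows:
  translation:
    - [0, 0, 0]
    - [0, 0, 0]
    - [0, 0, 0]
    - [0, 0, 0]
    - [0, 0, 0]
    - [0, 0, 0]
    - [0, 0, 0]
    - [0, 0, 0]
  delta_rot:
    - [0, 0, -10.6]
    - [0, 0, -10.6]
    - [0, 0, -10.6]
    - [0, 0, -10.6]
    - [0, 0, -10.6]
    - [0, 0, -10.6]
    - [0, 0, -10.6]
    - [0, 0, -10.6]
  grip: [-1, -1, -1, -1, -1, -1, -1, -1]
  squeeze: 20

```text
clock: 1.7
tool_pos: [0.158, -0.6047, 0.3028]
eef_rot: [0.644, 0.765, -0.0, 0.0]
contact_force: [0.2, 0.5, 0.2]
opening: 0.114
finger_force: 0.0
```

Emit:
play_rows:
  translation:
    - [0.0306, 0.035, 0]
    - [0.0306, 0.035, 0]
    - [0.0306, 0.035, 0]
    - [0.0306, 0.035, 0]
    - [0.0306, 0.035, 0]
    - [0.0306, 0.035, 0]
    - [0.0306, 0.035, 0]
    - [0.0306, 0.035, 0]
    - [0.0306, 0.035, 0]
    - [0.0306, 0.035, 0]
    - [0.0306, 0.035, 0]
    - [0.0306, 0.035, 0]
    - [0.0306, 0.035, 0]
    - [0.0306, 0.035, 0]
    - [0.0306, 0.035, 0]
    - [0.0306, 0.035, 0]
  delta_rot:
    - [0, 0, 0]
    - [0, 0, 0]
    - [0, 0, 0]
    - [0, 0, 0]
    - [0, 0, 0]
    - [0, 0, 0]
    - [0, 0, 0]
    - [0, 0, 0]
    - [0, 0, 0]
    - [0, 0, 0]
    - [0, 0, 0]
    - [0, 0, 0]
    - [0, 0, 0]
    - [0, 0, 0]
    - [0, 0, 0]
    - [0, 0, 0]
  grip: [-1, -1, -1, -1, -1, -1, -1, -1, -1, -1, -1, -1, -1, -1, -1, -1]

```text
clock: 3.7
tool_pos: [0.631, -0.0287, 0.3028]
eef_rot: [0.647, 0.763, -0.0, 0.0]
contact_force: [0.5, -0.6, -0.3]
opening: 0.006
finger_force: 0.0
```

Emit:
play_rows:
  translation:
    - [0, 0, 0.039]
    - [0, 0, 0.039]
    - [0, 0, 0.039]
    - [0, 0, 0.039]
    - [0, 0, 0.038]
    - [0.005, 0, 0]
    - [0.01, 0, 0]
    - [0.01, 0, 0]
    - [0.01, 0, 0]
    - [0.01, 0, 0]
    - [0.01, 0, 0]
    - [0.005, 0, 0]
    - [0.003, 0, 0]
  delta_rot:
    - [0, 0, 0]
    - [0, 0, 0]
    - [0, 0, 0]
    - [0, 0, 0]
    - [0, 0, 0]
    - [0, 0, 0]
    - [0, 0, 0]
    - [0, 0, 0]
    - [0, 0, 0]
    - [0, 0, 0]
    - [0, 0, 0]
    - [0, 0, 0]
    - [0, 0, 0]
  grip: [-1, -1, -1, -1, -1, -1, -1, -1, -1, -1, -1, -1, -1]

```text
clock: 5.32
tool_pos: [0.6196, 0.0329, 0.1086]
eef_rot: [0.646, 0.763, -0.0, -0.0]
contact_force: [0.9, -3.4, 2.1]
opening: 0.004
finger_force: 1.3
```

Friction is about 3 N, so it's pushing. I'll continue until it reaches the stop.

Emit:
play_rows:
  translation:
    - [0.004, 0, 0]
    - [0.003, 0, 0]
    - [0.002, 0, 0]
    - [0.002, 0, 0]
  delta_rot:
    - [0, 0, 0]
    - [0, 0, 0]
    - [0, 0, 0]
    - [0, 0, 0]
  grip: [-1, -1, -1, -1]

```text
clock: 5.82
tool_pos: [0.6181, 0.0419, 0.1086]
eef_rot: [0.647, 0.763, -0.001, 0.001]
contact_force: [2.6, -7.7, 1.5]
opening: 0.006
finger_force: 3.4
```

Emit:
play_rows:
  translation:
    - [0.002, 0, 0]
    - [0, 0, 0]
  delta_rot:
    - [0, 0, 0]
    - [0, 0, 0]
  grip: [-1, -1]

```text
clock: 6.08
tool_pos: [0.618, 0.042, 0.1086]
eef_rot: [0.647, 0.762, -0.002, 0.002]
contact_force: [2.5, -6.8, 1.3]
opening: 0.006
finger_force: 3.8
```

Emit:
play_rows:
  translation:
    - [-0.02, 0, 0]
    - [0, 0, -0.057]
    - [0, 0, -0.057]
    - [0.004, -0.038, 0]
    - [0.004, -0.038, 0]
    - [0.004, -0.037, 0]
    - [0.004, -0.037, 0]
    - [0, -0.037, 0]
    - [0, 0, 0.03]
    - [0, 0, 0.028]
    - [0, 0, 0]
  delta_rot:
    - [0, 0, 0]
    - [0, 0, 0]
    - [0, 0, 0]
    - [0, 0, 0]
    - [0, 0, 0]
    - [0, 0, 0]
    - [0, 0, 0]
    - [0, 0, 0]
    - [0, 0, 0]
    - [0, 0, 0]
    - [0, 0, 0]
  grip: [-1, -1, -1, -1, -1, -1, -1, -1, -1, -1, -1]

```text
clock: 7.45
tool_pos: [0.4327, 0.0108, 0.1636]
eef_rot: [0.646, 0.763, -0.001, -0.001]
contact_force: [-0.1, 0.2, 0.3]
opening: 0.005
finger_force: 0.0
```

```bash
python3 - <<'E'
from plant import r
import cv2,numpy as np
a=r.snapshot("scene");b=r.snapshot("top");cv2.imwrite("pics/s1.png",a);cv2.imwrite("pics/t1.png",b)
f=lambda im,x,y:cv2.resize(im[y:y+75,x:x+80],(400,375),interpolation=cv2.INTER_CUBIC)
cv2.imwrite("pics/c1.png",np.hstack([f(a,215,140),f(b,200,155)]))
s=r.get_state();print(s["tool_pos"],s["contact_force"],s["q"])
E
```

```text
[0.43371089 0.0108104  0.16498396] [-0.43127974 -0.3080375  -0.16756272] [ 0.01717524  0.73158107 -0.23666443  2.24142258  0.71517662  0.24048321
 -0.69591132]
```

View pics/c1.png

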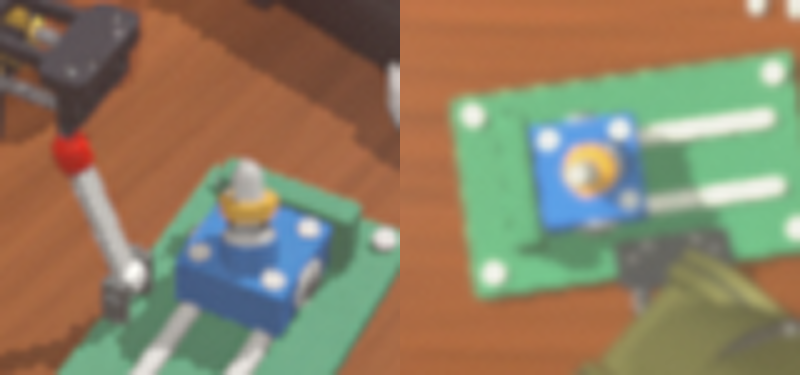

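The carriage is home against the stop. In the scene half, the finger stands behind the red knob at crop px (72,150). Next I push the latch over.

Emit:
play_rows:
  translation:
    - [0, 0.015, 0]
    - [0, 0.012, 0]
    - [0, 0.012, 0]
    - [0, 0.012, 0]
    - [0, 0.012, 0]
    - [0, 0.012, 0]
    - [0, 0.012, 0]
    - [0, 0.012, 0]
    - [0, 0.012, 0]
    - [0, 0.012, 0]
    - [0, 0.012, 0]
    - [0, 0, 0]
    - [0, 0, 0]
    - [0, 0, 0]
  delta_rot:
    - [0, 0, 0]
    - [0, 0, 0]
    - [0, 0, 0]
    - [0, 0, 0]
    - [0, 0, 0]
    - [0, 0, 0]
    - [0, 0, 0]
    - [0, 0, 0]
    - [0, 0, 0]
    - [0, 0, 0]
    - [0, 0, 0]
    - [0, 0, 0]
    - [0, 0, 0]
    - [0, 0, 0]
  grip: [-1, -1, -1, -1, -1, -1, -1, -1, -1, -1, -1, -1, -1, -1]

```text
clock: 9.3
tool_pos: [0.5665, 0.0326, 0.1647]
eef_rot: [0.646, 0.763, -0.0, -0.0]
contact_force: [-0.3, 0.1, 0.7]
opening: 0.006
finger_force: 0.0
```

```bash
python3 - <<'E'
from plant import r
import cv2,numpy as np
from h import *
a=r.snapshot("scene");b=r.snapshot("top");cv2.imwrite("pics/s2.png",a);cv2.imwrite("pics/t2.png",b)
C={c:cam(r,c) for c in("scene","top")}
for c in C: print("knob",c,[(np.round(d["point"],3),round(d["confidence"],2)) for d in r.look_for(c,"latch_knob")][:3])
f=lambda im,x,y:cv2.resize(im[y:y+75,x:x+80],(400,375),interpolation=cv2.INTER_CUBIC)
cv2.imwrite("pics/c2.png",np.hstack([f(a,215,140),f(b,200,155)]))
from scipy.optimize import least_squares
S=lambda u,v:np.array([215+u/5-.4,140+v/5-.4]);T=lambda u,v:np.array([200+(u-400)/5-.4,155+v/5-.4])
for n,s,t in(("tip",(246,165),(580,173)),("collar",(248,203),(591,169))):
    g=lambda P:np.r_[(proj(C["top"],P)[0]-T(*t)),(proj(C["scene"],P)[0]-S(*s))]
    o=least_squares(g,[.59,.07,.1]);p=R.from_euler('z',-.168).apply(o.x-[.589,.0515,0]);print(n,np.round(o.x,4),np.round(o.fun,2),"jig",np.round(p,4))
print(r.get_state()["tool_pos"],r.get_state()["contact_force"])
E
```

```text
knob scene [(array([0.585, 0.03 , 0.043]), 0.53)]
knob top [(array([0.568, 0.096, 0.055]), 0.5)]
tip [0.5738 0.0845 0.1097] [-0.06 -0.07 -0.08  0.01] jig [-0.0095  0.0351  0.1097]
collar [0.58   0.0788 0.0876] [-0.12 -0.14 -0.16  0.02] jig [-0.0043  0.0284  0.0876]
[0.56678628 0.03271149 0.16476555] [0.0043596  0.37470205 0.04193082]
```

View pics/c2.png

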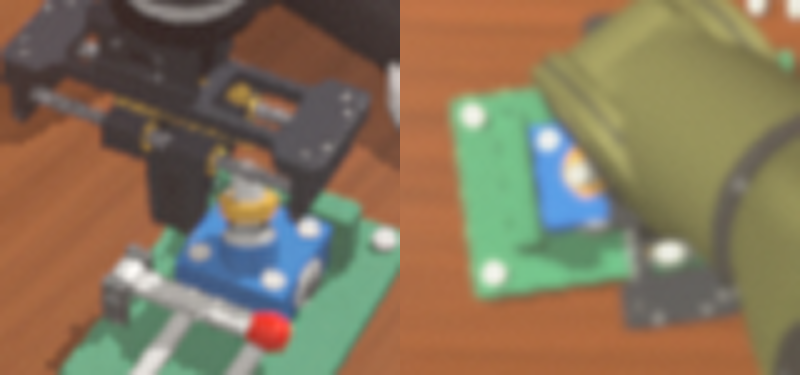

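Emit:
play_rows:
  translation:
    - [0, 0, -0.05]
    - [0, 0, -0.05]
    - [0, 0, 0]
    - [0, 0, 0]
    - [0, 0, 0]
    - [-0.0188, -0.0305, 0]
    - [-0.0188, -0.0305, 0]
    - [-0.0188, -0.0305, 0]
    - [-0.0188, -0.0305, 0]
    - [-0.0188, -0.0305, 0]
    - [-0.0188, -0.0305, 0]
    - [-0.0188, -0.0305, 0]
    - [-0.0188, -0.0305, 0]
    - [-0.0188, -0.0305, 0]
    - [0, 0, 0]
  delta_rot:
    - [0, 0, 0]
    - [0, 0, 0]
    - [0, 0, -10.2]
    - [0, 0, -10.2]
    - [0, 0, -10.2]
    - [0, 0, 0]
    - [0, 0, 0]
    - [0, 0, 0]
    - [0, 0, 0]
    - [0, 0, 0]
    - [0, 0, 0]
    - [0, 0, 0]
    - [0, 0, 0]
    - [0, 0, 0]
    - [0, 0, 0]
  grip: [-1, -1, 1, 1, 1, 1, 1, 1, 1, 1, 1, 1, 1, 1, 1]

```text
clock: 11.38
tool_pos: [0.464, -0.2768, 0.2642]
eef_rot: [0.425, 0.905, -0.001, -0.0]
contact_force: [0.0, 0.7, -0.5]
opening: 1.001
finger_force: 0.0
```

```bash
python3 - <<'E'
from plant import r
from h import *
C={c:cam(r,c) for c in("scene","top")}
jp=[.589,.0515,.168]
a=r.snapshot("scene");b=r.snapshot("top");cv2.imwrite("pics/s3.png",a);cv2.imwrite("pics/t3.png",b)
S=lambda p:np.round(((p-[215,140])+.4)*5,1);T=lambda p:np.round(((p-[200,155])+.4)*5+[400,0],1)
print("knob expected",S(proj(C["scene"],jigT(jp,[.034,-.015,.036]))[0]),T(proj(C["top"],jigT(jp,[.034,-.015,.036]))[0]))
for az in(115,125,135,145):
    d=np.array([np.cos(np.radians(az))*np.sin(np.radians(25)),np.sin(np.radians(az))*np.sin(np.radians(25)),np.cos(np.radians(25))])
    P=jigT(jp,np.array([0,.022,.067])+np.outer([0,.024,.044],d))
    print(az,S(proj(C["scene"],P)).tolist(),T(proj(C["top"],P)).tolist())
f=lambda im,x,y:cv2.resize(im[y:y+60,x:x+40],(400,600),interpolation=cv2.INTER_CUBIC)
cv2.imwrite("pics/c3.png",np.hstack([f(a,242,155),f(b,216,160)]))
print(r.get_state()["tool_pos"],r.get_state()["eef_rot"],r.get_state()["opening"])
E
```

```text
knob expected [270.1 336.4] [649.1 115.7]
115 [[247.5, 237.9], [249.4, 198.7], [251.0, 165.6]] [[600.5, 165.3], [586.1, 168.7], [573.7, 171.6]]
125 [[247.5, 237.9], [246.3, 198.8], [245.3, 165.7]] [[600.5, 165.3], [587.8, 170.8], [576.8, 175.6]]
135 [[247.5, 237.9], [243.3, 199.2], [239.8, 166.5]] [[600.5, 165.3], [589.8, 172.6], [580.6, 178.9]]
145 [[247.5, 237.9], [240.5, 200.0], [234.6, 167.9]] [[600.5, 165.3], [592.1, 174.0], [584.9, 181.6]]
[ 0.46576743 -0.27306953  0.26479583] [4.22299248e-01 9.06456428e-01 2.89786494e-04 7.08491432e-05] 0.9988752285868583
```

View pics/c3.png

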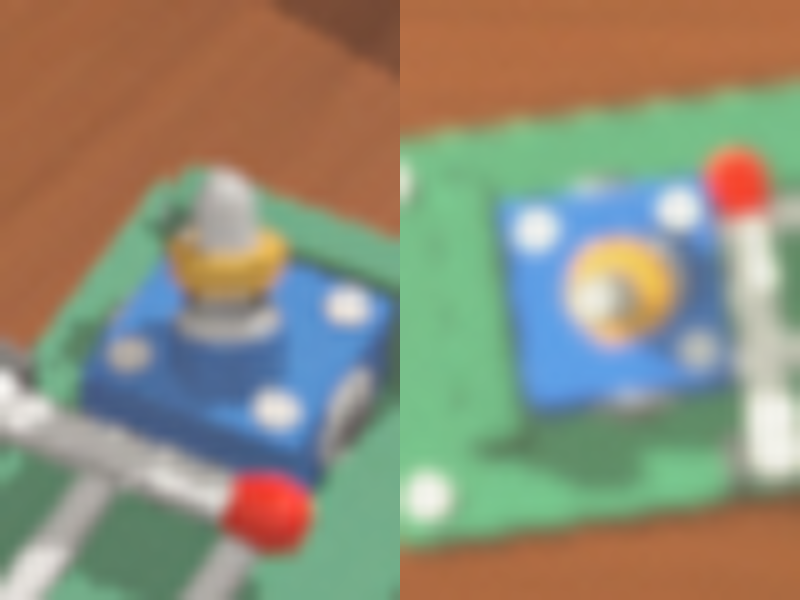

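Emit:
play_rows:
  translation:
    - [0, 0, 0.035]
    - [0, 0, 0.035]
    - [0, 0, 0.035]
    - [0, 0, 0.03]
    - [0, 0, 0.022]
    - [0, 0, 0]
    - [0, 0, 0]
    - [0, 0, 0]
    - [0, 0, 0]
    - [0, 0, 0]
    - [0, 0, 0]
    - [0, 0, 0]
    - [0, 0, 0]
    - [0, 0, 0]
  delta_rot:
    - [0, 0, 0]
    - [0, 0, 0]
    - [0, 0, 0]
    - [0, 0, 0]
    - [0, 0, 0]
    - [0, 0, 0]
    - [0, 0, 0]
    - [0, 0, 0]
    - [0, 0, 0]
    - [0, 0, 0]
    - [0, 0, 0]
    - [0, 0, 0]
    - [0, 0, 0]
    - [0, 0, 0]
  grip: [1, 1, 1, 1, 1, 1, -1, -1, -1, -1, -1, -1, -1, -1]
  squeeze: 50

```text
clock: 13.22
tool_pos: [0.4659, -0.2733, 0.1078]
eef_rot: [0.422, 0.907, 0.0, 0.0]
contact_force: [0.5, -0.1, 0.3]
opening: 0.328
finger_force: 50.0
```

Emit:
play_rows:
  translation:
    - [0, 0, -0.02]
    - [0, 0, -0.04]
    - [0, 0, -0.04]
    - [0, 0, -0.04]
    - [0, 0, 0]
    - [0, 0, 0]
    - [0, 0, 0]
  delta_rot:
    - [0, 0, 0]
    - [0, 0, 0]
    - [0, 0, 0]
    - [0, 0, 0]
    - [0, 0, 0]
    - [0, 0, 0]
    - [0, 0, 0]
  grip: [-1, -1, -1, -1, -1, -1, -1]

```text
clock: 14.1
tool_pos: [0.4647, -0.2733, 0.246]
eef_rot: [0.422, 0.907, -0.0, -0.002]
contact_force: [-0.7, 1.0, -4.0]
opening: 0.325
finger_force: 50.0
```

```bash
python3 - <<'E'
from plant import r
from h import *
C=cam(r,"scene")
a=r.snapshot("scene");cv2.imwrite("pics/s4.png",a)
s=r.get_state();p=s["tool_pos"];Q=R.from_quat(s["eef_rot"]);print(p,s["finger_force"],s["contact_force"],s["q"])
P=p+Q.apply([[0,0,.108],[0,0,.068]]);uv=proj(C,P);print("mouth, skirt top expected px",uv)
m=r.silhouettes("scene","coupler")
for d in m: 
    y,x=np.nonzero(d["pixels"]);print(round(d["confidence"],2),x.min(),x.max(),y.min(),y.max(),x.mean(),y.mean())
x0,y0=int(uv[0,0])-30,int(uv[0,1])-45
cv2.imwrite("pics/c4.png",cv2.resize(a[y0:y0+60,x0:x0+60],(600,600),interpolation=cv2.INTER_CUBIC));print(x0,y0)
E
```

```text
[ 0.4649354  -0.27324764  0.2461929 ] 49.96920123696327 [ 0.01690898  0.08434109 -2.40668533] [ 0.85884203  0.73878947 -0.70303777  1.86507383  0.65984849  0.78939842
  0.49686964]
mouth, skirt top expected px [[139.21499292 224.91619008]
 [135.93482769 213.92570299]]
0.87 157 175 261 290 165.80188679245282 276.47877358490564
0.72 187 202 231 259 193.83835616438355 245.78082191780823
0.7 162 177 214 241 169.20731707317074 228.5609756097561
0.65 126 147 199 230 135.62231759656652 215.6716738197425
0.38 259 269 180 184 263.94444444444446 181.80555555555554
109 179
```

View pics/c4.png

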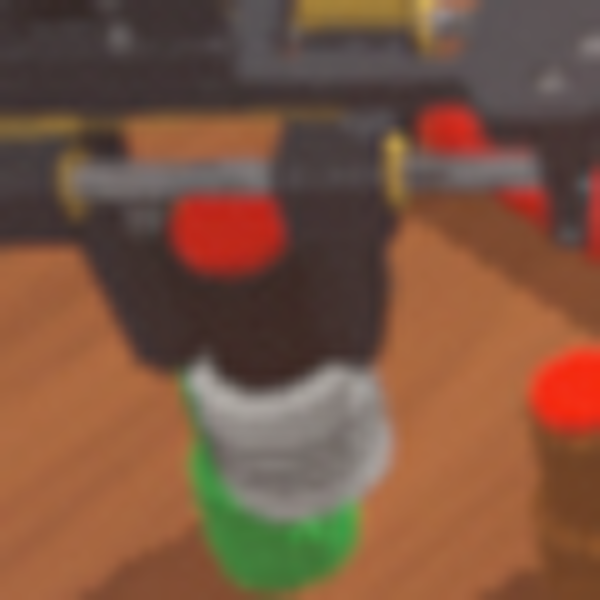

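The silver coupler is held upright. Its skirt is at crop px (300,440), within about 1 px of where the grasp model puts it. Next I tilt it to match the nipple.

Emit:
play_rows:
  translation:
    - [0, 0, 0]
    - [0, 0, 0]
    - [0, 0, 0]
    - [0, 0, 0]
  delta_rot:
    - [-0.95, -8.28, 0]
    - [-0.95, -8.28, 0]
    - [-0.95, -8.28, 0]
    - [0, 0, 0]
  grip: [-1, -1, -1, -1]

```text
clock: 14.7
tool_pos: [0.4676, -0.2803, 0.2466]
eef_rot: [0.417, 0.891, -0.066, 0.166]
contact_force: [0.8, -0.2, -3.6]
opening: 0.326
finger_force: 50.0
```

```bash
cat > g.py <<'E'
from plant import r
from h import *
import sys
FOOT=np.array([.5869,.0727,.067]); az=np.radians(127+9.63); t=np.radians(25)
N=np.array([np.cos(az)*np.sin(t),np.sin(az)*np.sin(t),np.cos(t)])
def rep(s):
    st=r.get_state();p=st["tool_pos"];Q=R.from_quat(st["eef_rot"]);M=p+.108*Q.apply([0,0,1])
    print("pos",p.round(4),"err deg",np.degrees(np.arccos(-Q.apply([0,0,1])@N)).round(2),"rot fix(tool)",np.degrees(Q.inv().apply(np.cross(Q.apply([0,0,1]),-N))).round(2))
    print("to go tool axes",Q.inv().apply(FOOT+N*s-M).round(4),"s now",((M-FOOT)@N).round(4),"F tool",Q.inv().apply(st["contact_force"]).round(1),"mom",Q.inv().apply(st["moment"]).round(2),"q",st["q"].round(2),st["clock"])
if __name__=="__main__": rep(float(sys.argv[1]))
E
python3 g.py .08
```

```text
pos [ 0.4676 -0.2803  0.2466] err deg 4.55 rot fix(tool) [-1.71 -4.21 -0.  ]
to go tool axes [ 0.2526  0.3122 -0.0817] s now -0.0106 F tool [0.7 0.4 3.6] mom [-0.02  0.48  0.03] q [ 0.59  0.62 -0.31  2.13  1.34  0.35 -0.21] 14.7
```

Emit:
play_rows:
  translation:
    - [0, 0, 0]
    - [0.0253, 0.0312, -0.0082]
    - [0.0253, 0.0312, -0.0082]
    - [0.0253, 0.0312, -0.0082]
    - [0.0253, 0.0312, -0.0082]
    - [0.0253, 0.0312, -0.0082]
    - [0.0253, 0.0312, -0.0082]
    - [0.0253, 0.0312, -0.0082]
    - [0.0253, 0.0312, -0.0082]
    - [0.0253, 0.0312, -0.0082]
    - [0, 0, 0]
    - [0, 0, 0]
  delta_rot:
    - [0, 0, 0]
    - [0, 0, 0]
    - [0, 0, 0]
    - [0, 0, 0]
    - [0, 0, 0]
    - [0, 0, 0]
    - [0, 0, 0]
    - [0, 0, 0]
    - [0, 0, 0]
    - [0, 0, 0]
    - [0, 0, 0]
    - [0, 0, 0]
  grip: [-1, -1, -1, -1, -1, -1, -1, -1, -1, -1, -1, -1]

```text
clock: 16.2
tool_pos: [0.5305, 0.0812, 0.2417]
eef_rot: [0.42, 0.89, -0.067, 0.167]
contact_force: [0.3, -0.5, -2.6]
opening: 0.324
finger_force: 50.0
```

```bash
python3 g.py .08
```

```text
pos [0.5305 0.0812 0.2417] err deg 4.53 rot fix(tool) [-1.81 -4.15 -0.  ]
to go tool axes [ 0.0279  0.0317 -0.0086] s now 0.0704 F tool [ 0.4 -0.1  2.7] mom [ 0.01  0.4  -0.  ] q [-0.11  0.68 -0.47  2.03  1.11  0.72 -0.73] 16.2
```

Emit:
play_rows:
  translation:
    - [0, 0, -0.01]
    - [0, 0, 0]
    - [0, 0, 0]
  delta_rot:
    - [-0.9, -2.1, 0]
    - [-0.9, -2.05, 0]
    - [0, 0, 0]
  grip: [-1, -1, -1]

```text
clock: 16.58
tool_pos: [0.5276, 0.0833, 0.2512]
eef_rot: [0.414, 0.884, -0.068, 0.206]
contact_force: [-0.4, 0.1, -2.7]
opening: 0.323
finger_force: 50.0
```

```bash
python3 g.py .07
```

```text
pos [0.5276 0.0833 0.2512] err deg 0.05 rot fix(tool) [-0.03  0.04 -0.  ]
to go tool axes [0.036  0.029  0.0102] s now 0.0803 F tool [ 1.5 -0.4  2.3] mom [-0.01  0.56 -0.  ] q [-0.17  0.65 -0.43  2.08  1.21  0.72 -0.86] 16.575
```

Emit:
play_rows:
  translation:
    - [0.018, 0.0145, 0]
    - [0.018, 0.0145, 0]
    - [0, 0, 0.005]
    - [0, 0, 0.005]
    - [0, 0, 0]
    - [0, 0, 0]
  delta_rot:
    - [0, 0, 0]
    - [0, 0, 0]
    - [0, 0, 0]
    - [0, 0, 0]
    - [0, 0, 0]
    - [0, 0, 0]
  grip: [-1, -1, -1, -1, -1, -1]

```text
clock: 17.32
tool_pos: [0.5328, 0.125, 0.2288]
eef_rot: [0.414, 0.884, -0.068, 0.206]
contact_force: [0.2, -0.4, -3.1]
opening: 0.328
finger_force: 50.0
```

```bash
python3 g.py .05; python3 - <<'E'
from g import *
C={c:cam(r,c) for c in("scene","top")}
st=r.get_state();p=st["tool_pos"];Q=R.from_quat(st["eef_rot"]);M=p+Q.apply([[0,0,.108],[0,0,.068]])
a=r.snapshot("scene");cv2.imwrite("pics/s5.png",a)
uv=proj(C["scene"],M);print("exp mouth/skirt top crop px",(uv-[235,130])*10+4.5,"tip/foot",(proj(C["scene"],[FOOT+.044*N,FOOT+.024*N,FOOT])-[235,130])*10+4.5)
cv2.imwrite("pics/c5.png",cv2.resize(a[130:190,235:315],(800,600),interpolation=cv2.INTER_CUBIC))
E
```

```text
pos [0.5328 0.125  0.2288] err deg 0.11 rot fix(tool) [ 0.07  0.09 -0.  ]
to go tool axes [ 0.0003 -0.001   0.0205] s now 0.0705 F tool [ 1.  -0.3  3. ] mom [-0.06  0.59  0.04] q [-0.25  0.71 -0.43  2.04  1.22  0.75 -0.93] 17.325
exp mouth/skirt top crop px [[291.77297819 346.62462093]
 [285.34715922 209.45771679]] tip/foot [[292.30889183 435.40458452]
 [295.34263753 501.50101276]
 [298.93252742 579.71419341]]
```

View pics/c5.png

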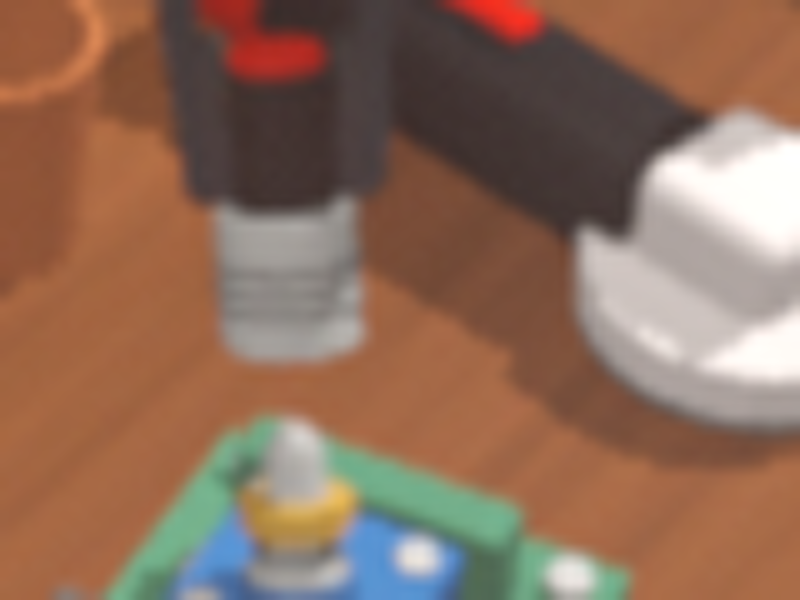

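The observed mouth is at (293,345) against an expected (292,347). The nipple tip is at (296,432) against (292,435). That's within 1 mm, so I'm advancing along the axis.

Emit:
play_rows:
  translation:
    - [0, 0, 0.008]
    - [0, 0, 0.008]
    - [0, 0, 0.007]
    - [0, 0, 0.006]
    - [0, 0, 0.006]
    - [0, 0, 0]
  delta_rot:
    - [0, 0, 0]
    - [0, 0, 0]
    - [0, 0, 0]
    - [0, 0, 0]
    - [0, 0, 0]
    - [0, 0, 0]
  grip: [-1, -1, -1, -1, -1, -1]

```text
clock: 18.12
tool_pos: [0.5435, 0.1155, 0.1965]
eef_rot: [0.414, 0.884, -0.068, 0.206]
contact_force: [0.4, 0.7, -2.9]
opening: 0.324
finger_force: 50.0
```

```bash
python3 g.py .024
```

```text
pos [0.5435 0.1155 0.1965] err deg 0.09 rot fix(tool) [0.06 0.06 0.  ]
to go tool axes [-0.0005 -0.0014  0.0111] s now 0.0351 F tool [1.5 0.6 2.6] mom [0.01 0.52 0.02] q [-0.24  0.77 -0.4   2.04  1.32  0.72 -1.  ] 18.125
```

Emit:
play_rows:
  translation:
    - [0, 0, 0.004]
    - [0, 0, 0.004]
    - [0, 0, 0.002]
    - [0, 0, 0]
  delta_rot:
    - [0, 0, 0]
    - [0, 0, 0]
    - [0, 0, 0]
    - [0, 0, 0]
  grip: [-1, -1, -1, -1]

```text
clock: 18.62
tool_pos: [0.5467, 0.1128, 0.1878]
eef_rot: [0.414, 0.884, -0.067, 0.206]
contact_force: [-0.8, -0.1, -2.7]
opening: 0.326
finger_force: 50.0
```

```bash
python3 g.py .014
```

```text
pos [0.5467 0.1128 0.1878] err deg 0.12 rot fix(tool) [0.1  0.06 0.  ]
to go tool axes [-0.0005 -0.0017  0.0115] s now 0.0255 F tool [ 1.5 -0.8  2.2] mom [0.12 0.59 0.03] q [-0.24  0.79 -0.39  2.04  1.34  0.71 -1.02] 18.625
```

Emit:
play_rows:
  translation:
    - [0, 0, 0.003]
    - [0, 0, 0.003]
    - [0, 0, 0.003]
    - [0, 0, 0]
  delta_rot:
    - [0, 0, 0]
    - [0, 0, 0]
    - [0, 0, 0]
    - [0, 0, 0]
  grip: [-1, -1, -1, -1]

```text
clock: 19.12
tool_pos: [0.5493, 0.1101, 0.1799]
eef_rot: [0.413, 0.884, -0.068, 0.207]
contact_force: [-3.2, 0.4, 2.6]
opening: 0.33
finger_force: 49.9
```

```bash
python3 g.py .014
```

```text
pos [0.5493 0.1101 0.1799] err deg 0.13 rot fix(tool) [ 0.1   0.09 -0.  ]
to go tool axes [-0.0003 -0.0015  0.0028] s now 0.0168 F tool [ 1.1 -2.  -3.4] mom [0.55 0.52 0.07] q [-0.24  0.8  -0.38  2.04  1.37  0.7  -1.04] 19.125
```

Emit:
play_rows:
  translation:
    - [0, -0.0005, 0.002]
    - [0, -0.0005, 0.002]
    - [0, 0, 0]
  delta_rot:
    - [0, 0, 0]
    - [0, 0, 0]
    - [0, 0, 0]
  grip: [-1, -1, -1]

```text
clock: 19.5
tool_pos: [0.5501, 0.108, 0.1774]
eef_rot: [0.414, 0.884, -0.068, 0.208]
contact_force: [-5.9, 0.3, 12.0]
opening: 0.325
finger_force: 50.0
```

```bash
python3 g.py .014
```

```text
pos [0.5501 0.108  0.1774] err deg 0.26 rot fix(tool) [ 0.13  0.22 -0.  ]
to go tool axes [ 0.0008 -0.0007 -0.0004] s now 0.0136 F tool [ -1.5  -3.7 -12.8] mom [ 1.07  0.01 -0.01] q [-0.24  0.81 -0.38  2.04  1.38  0.7  -1.05] 19.5
```

Emit:
play_rows:
  translation:
    - [0, -0.0007, 0.001]
    - [0, 0, 0]
    - [0, 0, 0]
    - [0, 0, 0]
  delta_rot:
    - [0, 0, 0]
    - [0, 0, 0]
    - [0, 0, 0]
    - [0, 0, 0]
  grip: [-1, -1, -1, -1]

```text
clock: 20.0
tool_pos: [0.5501, 0.1076, 0.1772]
eef_rot: [0.414, 0.884, -0.067, 0.208]
contact_force: [-8.4, 1.3, 18.4]
opening: 0.328
finger_force: 50.0
```

```bash
python3 g.py .014; python3 - <<'E'
from g import *
a=r.snapshot("scene");b=r.snapshot("top")
f=lambda im,x,y:cv2.resize(im[y:y+75,x:x+50],(400,600),interpolation=cv2.INTER_CUBIC)
cv2.imwrite("pics/c6.png",np.hstack([f(a,240,145),f(b,215,155)]))
E
```

```text
pos [0.5501 0.1076 0.1772] err deg 0.33 rot fix(tool) [0.19 0.27 0.  ]
to go tool axes [ 0.0011 -0.0005 -0.0007] s now 0.0133 F tool [ -2.1  -4.6 -19.7] mom [ 1.23 -0.24 -0.01] q [-0.24  0.81 -0.38  2.04  1.39  0.7  -1.06] 20.0
```

View pics/c6.png

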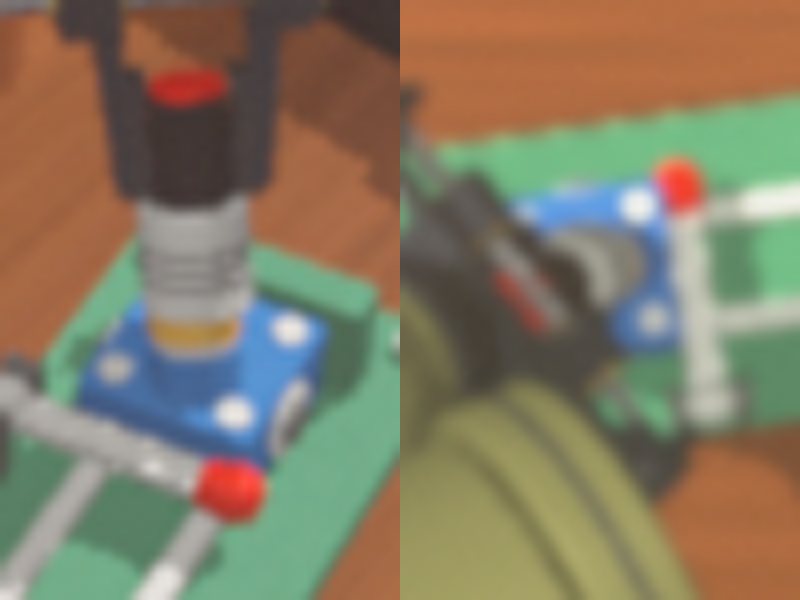

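The coupler sits squarely on the nipple with the collar against its base at scene-crop px (195,335). The axial force is about 20 N on a hard bottom, and the latch is down. I'm handing in the job.

```bash
python3 -c "
from plant import r
print(r.finish_job())"
```

```text
the job is handed in; nothing more can be done
None
```

The job is handed in at about 20 s on the robot's clock, result not reported: the carriage is home, the latch is down behind it, and the gripped coupler is holding the collar fully down on the nipple.

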